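Level a rocking microscope stand

ROBOT

A 7-joint arm with a two-finger parallel gripper is mounted at the origin on the work surface. World frame = base frame: x ahead of the robot, y to its left, z up, the work surface at z = 0. Lengths are in m, angles in rad, forces in N, time in s.
With the tool pointing down it reaches from about 0.4 to 0.85 m from the base axis. Payload 10.4 kg.
Tool frame: the origin (TCP) lies at the very end of the fingers, on their centre line; the grasp point (between the pads) lies 19 mm behind it; z points along the fingers, y is the line along which they close (so a half turn about z gives the same grasp; the last joint's range is limited). The gripper opens to 87 mm and grips with 3 to 60 N. Pads are 19 mm wide; open, the fingers measure 117 mm over their backs; the gripper's body (75 mm by 190 mm) begins 51 mm behind the grasp point.
Start: joints at [-1.153, 0.332, -0.065, 1.46, 0.022, 1.35, -0.088], TCP at [0.267, 0.565, 0.223] pointing down, gripper open.
Joint ranges: [-2.6, 2.6], [-0.5, 2.12], [-1.47, 1.34], [0.16, 2.42], [-1.27, 4.41], [0.06, 2.06], [-2.6, 2.6]. Speed limits (rad/s): [2.22, 2.22, 2.79, 2.79, 3.14, 3.14, 3.14].

INTERFACE

Orientations are given as a unit quaternion [x, y, z, w].
In Python, from bench import * gives the robot as it stands.
- The arm moves only by the tool step_arm, never from a script. Its arguments are lists of equal length, an entry for each row: "delta_pos": the shift along the world's x, y, z in units of 25 mm (1.0 is 25 mm), a list of three; "turn": the turn about the world's z in units of 0.12 rad (1.0 is 0.12 rad). In form: {"delta_pos": [[tx, ty, tz], ...], "turn": [turn, ...]}. A call has 1 to 12 rows; each row shifts and turns the commanded pose from where the row before left it; what a row does not reach is not made up. A row lasts 1/10 s, in which the tool goes at most 50 mm and 8.59 degrees, less where a joint would pass 70% of its speed; a pose out of reach is approached as far as the arm can. A call with a number of a shift or a turn outside -1 to 1 is refused whole. A call with a gripper value outside its range is refused whole. "grip" is the closure, from 0 (fully open) to 1 (shut), set as the call begins (left out, the last holds). The fingers move at their own pace and stop on an object; "newtons" is the grip in N (left out, the last holds). Time passes only in rows, so rows that do not move let the fingers close. It gives the time, the measured TCP pose, the force, the opening and the grip force at its end, in the units of the state.
- read_state(): the state, without advancing time (a new reading comes with each control period).
- camera(name): name is "side" or "top" or "wrist"; returns a dict with "image" (384x512x3 uint8, red, green, blue), "z_map" (384x512 float32, m along the optical axis (not along the pixel's ray), 0 where there is no reading), "mtx" (3x3 intrinsics, pixels), "view" (4x4, takes a point from world to camera coordinates). Camera axes: x right, y up, looking along -z (the intrinsics and any distortion apply to the point x, -y, -z); pixel columns grow to the right and rows downward; lengths in m; the calibration is good to about 2 mm. A picture is of the moment at which its call begins.
- close_job(): hands the job in; it is judged then, once.
The state is a dict: "time": time; "joint_positions": joint angles; "joint_vel": joint speeds; "joint_torque": joint torques, N m; "ee_pos": TCP position; "eef_rot": TCP orientation; "ft_force": force on the tool from outside, world axes, zero at the start; "torque": the same for the moment, N m; "width": finger opening in m; "grip_force": force on a finger pad.
Only numpy, scipy, OpenCV 4.12 (cv2) and the standard library are available. Lean on these libraries where they do the work, as an engineer would, in place of code of your own. Each camera call takes 0.05 s, during which the arm holds its last target. There are 200 camera calls.

TASK

The microscope stand rocks because its front feet stand on two mats of different thickness. Wind the two front levelling screws down until the plate is level and all four feet carry their share of the weight, so that the stand no longer rocks when a front corner is pressed lightly, then let go of it. Work gently: do not shove the stand or lean on it, and leave the other things on the bench alone.

Things in the scene. Friction and masses are not known exactly. Their poses are not given: they have to be found in the camera images.
- stand: microscope stand, 1.4 to 1.9 kg: aluminium plate 240 x 200 x 8, top 28 mm above the origin (under the plate's centre, level with the rear feet's undersides). x points front to rear (away from the robot within 0.3 rad), y left, z up out of the plate. Column 16 mm thick, 265 high, at x +92 mm; microscope 36 mm thick at x +35, from 135 mm up. Starts tipped down at the front, one front foot hanging
- stand_plate (a point): centre of the plate's top, axes as the stand's. At first one front foot carries about 7 N and the other, the one over the lower mat, hangs 0.5 to 4 mm clear of it; pressing about 2 N on that corner (knob or plate) makes it dip, and 4 N seats that foot on its mat. The rubber feet give about 0.05 mm per N. No foot should ever bear more than 20 N
- knob_left_grip (a point): middle of the knurled black knob (31 mm across, 20 high, upright) of the left front levelling screw, at x -104, y +80 mm of the stand, 57 up when fully wound up. Clockwise from above winds screw, knob and foot down 8 mm a turn; once the foot bears, the plate rises instead. Starts 0 to 0.3 rad from its upper stop, where its axes match the stand's (they turn with it); travel 8.5 rad; 0.05 N m
- foot_left: rubber foot, 25 mm across, under the left front screw; origin in the middle of its underside, 7 mm above the stand's origin level when fully wound up. It stands on or hangs over one of two bench mats whose tops lie 1.0 to 4.7 mm above the bench; which is lower, and the heights, are not measured
- rear_foot_left: fixed rubber foot, 25 mm across, under the left rear corner, at x +96, y +80 mm of the stand; origin in the middle of its underside, on the bare bench at height 0
- knob_right_grip (a point): middle of the knurled black knob (31 mm across, 20 high, upright) of the right front levelling screw, at x -104, y -80 mm of the stand, 57 up when fully wound up. Clockwise from above winds screw, knob and foot down 8 mm a turn; once the foot bears, the plate rises instead. Starts 0 to 0.3 rad from its upper stop, where its axes match the stand's (they turn with it); travel 8.5 rad; 0.05 N m
- foot_right: rubber foot, 25 mm across, under the right front screw; origin in the middle of its underside, 7 mm above the stand's origin level when fully wound up. It stands on or hangs over one of two bench mats whose tops lie 1.0 to 4.7 mm above the bench; which is lower, and the heights, are not measured
- rear_foot_right: fixed rubber foot, 25 mm across, under the right rear corner, at x +96, y -80 mm of the stand; origin in the middle of its underside, on the bare bench at height 0
- screwdriver_case: bystander: black box 130 x 82 x 34 mm left of the stand; origin under its middle
- flux_jar: bystander: small amber jar 40 mm across, 48 mm high, right of the stand; origin under its middle
- flux_syringe: bystander: syringe about 140 mm long, 24 mm high, lying right of the stand; origin under its middle

How it is judged:
At the end, for the whole second after the job is handed in: Each of the four feet bears more than 1 N, the plate is within 0.008 rad of level, the stand is at rest within 20 mm of where it stood, and the case, jar and syringe are within 20 mm of where they were (contact force between each of foot_left, foot_right, rear_foot_left, rear_foot_right and anything else above 1 N and angle between stand's own z axis and vertical below 0.008 rad and distance of each of stand, screwdriver_case, flux_jar, flux_syringe from where it was at the start of the episode below 0.02 m and linear speed of stand below 0.01 m/s); the robot touches nothing.
It fails at once if a foot of the stand is loaded with more than 22 N (leaning on the stand) (contact force between any of foot_left, foot_right, rear_foot_left, rear_foot_right and anything else above 22 N).
It fails at once if the stand is shoved or lifted by more than 25 mm (distance of stand from where it was at the start of the episode above 0.025 m).
It fails at once if the case, jar or syringe is shoved by more than 30 mm (distance of any of screwdriver_case, flux_jar, flux_syringe from where it was at the start of the episode above 0.03 m).
It also fails if it takes over 72 s, if anything falls off the work surface, if the arm or the gripper's body presses on something with over 40 N, if the wrist force passes 120 N, or if a joint passes its speed limit or range.

## Working session

There is one attempt and no reset: what is moved stays moved. The work goes in short steps, Python scripts to look and compute and a tool call to move; the robot and the scene stay as the last step left them, time stands still between calls to the robot, and variables do not carry over. Pictures are saved under pics/ and viewed, at most 10 in all, crops included, and the job is handed in when it is done.

Besides the shell and the picture viewer there is one more tool, called after "Request:" as name([rows], argument=value, ...), one row to a line, values as JSON. step_arm: Moves the arm, as the interface text tells. Shifts and turns lie within -1 to 1; 1 stands for 25 mm of shift or 0.12 rad of turn. Its arguments: {"type":"object","properties":{"delta_pos":{"type":"array"},"turn":{"type":"array"},"grip":{"type":"number"},"newtons":{"type":"number"}},"required":["delta_pos","turn"]}

```bash
mkdir -p pics; ls
cat > h.py <<'E'
from bench import *
import numpy as np, cv2
def cam(n,save=None):
    c=camera(n)
    if save: cv2.imwrite('pics/'+save,c['image'][:,:,::-1])
    return c
def world(c,u,v,z=None):
    d=c['z_map'][int(v),int(u)] if z is None else z
    K=c['mtx']; p=np.array([(u-K[0,2])/K[0,0]*d,-(v-K[1,2])/K[1,1]*d,-d,1])
    return (np.linalg.inv(c['view'])@p)[:3]
def cloud(c):
    d=c['z_map'].astype(float);K=c['mtx'];v,u=np.mgrid[:d.shape[0],:d.shape[1]]
    P=np.stack([(u-K[0,2])/K[0,0]*d,-(v-K[1,2])/K[1,1]*d,-d,np.ones_like(d)],-1)
    return (P@np.linalg.inv(c['view']).T)[...,:3]
def st():
    s=read_state(); 
    for k in ('time','ee_pos','eef_rot','ft_force','torque','width','grip_force','joint_positions'): print(k,np.round(s[k],4))
E
python3 - <<'E'
from h import *
a=cam('top');b=cam('side')
cv2.imwrite('pics/1.png',a['image'][:,:,::-1]);cv2.imwrite('pics/2.png',b['image'][:,:,::-1])
np.savez('top0.npz',**a);np.savez('side0.npz',**b)
print(a['mtx'],a['view'],b['view']);st()
E
```

```text
pics
[[420.55548552   0.         258.03777792]
 [  0.         420.55548552 193.51244804]
 [  0.           0.           1.        ]] [[ 0.0208743  -0.99940103  0.02760135 -0.00146322]
 [ 0.99253174  0.02403381  0.11959569 -0.62690839]
 [-0.12018742  0.02489874  0.99243893 -0.8438387 ]
 [ 0.          0.          0.          1.        ]] [[-7.99366947e-01 -6.00843108e-01  2.07851033e-04  5.28098694e-01]
 [ 4.23311068e-01 -5.62931195e-01  7.09870558e-01 -3.05133491e-01]
 [-4.26403827e-01  5.67535047e-01  7.04332128e-01 -6.11575699e-01]
 [ 0.00000000e+00  0.00000000e+00  0.00000000e+00  1.00000000e+00]]
time 0.1
ee_pos [0.2665 0.5649 0.2218]
eef_rot [ 2.186e-01  9.758e-01 -6.000e-04 -1.000e-04]
ft_force [ 0.0198 -0.5226 -0.4766]
torque [0.0305 0.0384 0.0157]
width 0.0868
grip_force 0.0
joint_positions [-1.1526  0.3328 -0.0647  1.4609  0.0216  1.3499 -0.0885]
```

View pics/1.png

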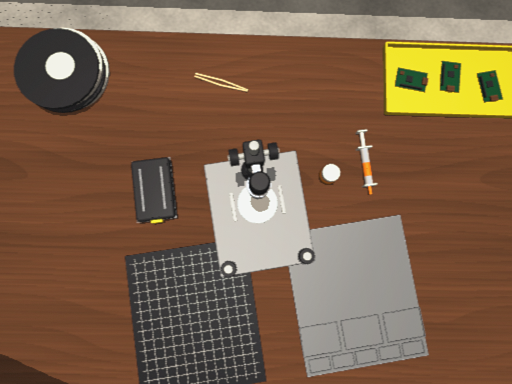

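View pics/2.png

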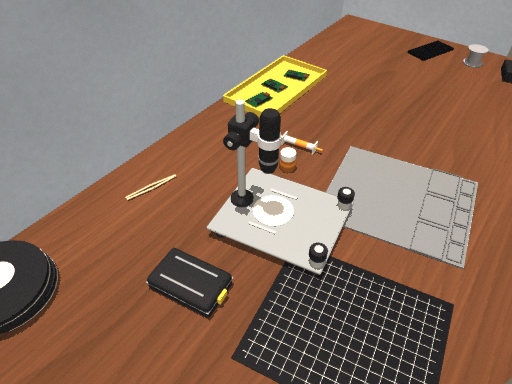

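The top view shows the plate with its left knob at about (229,269) and right knob at (307,256). The microscope is at (257,170). The black mat is under the left front, the grey mat under the right front. Next I'll measure the knobs, the plate plane and the mats.

```bash
cat >> h.py <<'E'
def plane(P):
    A=np.c_[P[:,:2],np.ones(len(P))]
    w=np.ones(len(P),bool)
    for _ in range(5):
        k=np.linalg.lstsq(A[w],P[w,2],rcond=None)[0]; r=P[:,2]-A@k; w=abs(r)<max(2.5*np.std(r[w]),.001)
    return k,np.std(r[w]),w.sum()
E
python3 - <<'E'
from h import *
import sys
for n in ('top','side'):
    c=dict(np.load(n+'0.npz'));C=cloud(c);X,Y,Z=C[...,0],C[...,1],C[...,2]
    print(n)
    if n=='top':
        for u,v in((229,269),(307,256)): print('knobpix',world(c,u,v))
        # knob tops
    for nm,(cx,cy) in {'L':world(dict(np.load('top0.npz')),229,269)[:2].tolist() and dict(enumerate([0])) and {} or {}}.items() if False else []: pass
    T=dict(np.load('top0.npz'))
    ctr=[]
    for u,v in((229,269),(307,256)):
        p=world(T,u,v)
        m=(np.hypot(X-p[0],Y-p[1])<.03)&(Z>p[2]-.006)&(Z<p[2]+.006)
        q=C[m]; (a,b),r=cv2.minEnclosingCircle((q[:,:2]*1000).astype(np.float32)); print('knob',q.mean(0),np.median(q[:,2]),a,b,r,m.sum()); ctr.append(q.mean(0))
    L,R=ctr; d=(L-R)[:2]; print('dist',np.linalg.norm(d)); yaw=np.arctan2(-d[0],d[1]); print('yaw',yaw)
    ex=np.array([np.cos(yaw),np.sin(yaw)]);ey=np.array([-ex[1],ex[0]])
    o=(L+R)[:2]/2+.104*ex; print('stand',o)
    sx=(C[...,:2]-o)@ex; sy=(C[...,:2]-o)@ey
    m=(abs(sx)<.08)&(abs(sy)<.09)&(Z>.01)&(Z<.05)
    Q=np.c_[sx[m],sy[m],Z[m]]; print('plate',plane(Q))
    for nm,m in {'bench':(sx>-.1)&(sx<.15)&(abs(sy)>.11)&(abs(sy)<.25)&(Z<.008),'matL':(sx<-.14)&(sx>-.25)&(sy>.03)&(sy<.12),'matR':(sx<-.14)&(sx>-.25)&(sy<-.03)&(sy>-.12)}.items():
        m&=(abs(Z)<.015)
        Q=np.c_[sx[m],sy[m],Z[m]]; print(nm,np.median(Z[m]),plane(Q))
E
```

```text
top
knobpix [0.47104716 0.06796571 0.06110516]
knobpix [ 0.49994281 -0.08713113  0.0659363 ]
knob [0.47158829 0.06901038 0.06344024] 0.06354120548170417 471.09088134765625 69.04277801513672 16.08256721496582 197
knob [ 0.50031708 -0.08763304  0.06414633] 0.06426565342853385 499.79559326171875 -88.07464599609375 16.411516189575195 196
dist 0.1592561021455929
yaw 0.1813867106850023
stand [0.58824651 0.00944962]
plate (array([ 0.01409228, -0.00149597,  0.02642337]), np.float64(0.0015043956366459113), np.int64(5805))
bench -3.523484411382949e-05 (array([-0.01362731, -0.00211535,  0.00028389]), np.float64(0.0018375416813818327), np.int64(11784))
matL 0.0009487877559863911 (array([-0.00118111,  0.00631278,  0.00019885]), np.float64(0.001505333050134402), np.int64(2236))
matR 0.0037642121178678156 (array([-8.53207433e-04, -4.18911604e-02,  7.31998569e-05]), np.float64(0.001992744293788889), np.int64(2221))
side
knob [0.47049372 0.07276754 0.06297955] 0.06366639425234033 471.5048522949219 70.07743835449219 16.579936981201172 250
knob [ 0.50003136 -0.08507869  0.06419663] 0.06449115720508514 501.0293273925781 -86.58634185791016 16.69158363342285 155
dist 0.16058613269530875
yaw 0.18498970554408217
stand [0.58748811 0.01297381]
plate (array([ 0.01552583, -0.0018021 ,  0.02693523]), np.float64(0.0011158816129284356), np.int64(5113))
bench 0.0006090472300496197 (array([-0.01163008, -0.00062688,  0.00060648]), np.float64(0.0012853516031455308), np.int64(8303))
matL 0.001586152424290832 (array([-0.00071623,  0.00690483,  0.00090336]), np.float64(0.0010841141931520143), np.int64(2585))
matR 0.0041745639598884665 (array([ 3.57994377e-04, -5.09519597e-02, -3.01737154e-05]), np.float64(0.0017415475027320016), np.int64(1923))
```

Request:
step_arm([
  [0.345,-0.967,0],
  [0.345,-0.967,0],
  [0.345,-0.967,0],
  [0.345,-0.967,0],
  [0.345,-0.967,0],
  [0.345,-0.967,0],
  [0.345,-0.967,0],
  [0.345,-0.967,0],
  [0.345,-0.967,0],
  [0.345,-0.967,0],
  [0.345,-0.967,0],
  [0.345,-0.967,0],
], turn=[1,1,1,1,1,1,1,1,1,1,1,1], grip=0)

```text
time: 1.3
ee_pos: [0.3703, 0.274, 0.2223]
eef_rot: [-0.481, 0.877, 0.0, -0.0]
ft_force: [1.0, 0.5, 0.5]
width: 0.0874
grip_force: 0.0
```

```bash
python3 -c "
from h import *
st()"
```

```text
time 1.3
ee_pos [0.3703 0.274  0.2223]
eef_rot [-4.812e-01  8.766e-01  0.000e+00 -3.000e-04]
ft_force [1.0011 0.4555 0.5087]
torque [ 0.0775  0.0842 -0.015 ]
width 0.0874
grip_force 0.0
joint_positions [-7.6370e-01 -3.1000e-02  2.6900e-02  1.8753e+00  7.0000e-04  1.2978e+00
  1.8379e+00]
```

Request:
step_arm([
  [0.345,-0.967,0],
  [0.345,-0.967,0],
  [0.345,-0.967,0],
  [0.345,-0.967,0],
  [0.345,-0.967,0],
  [0.345,-0.967,0],
  [0.345,-0.967,0],
  [0.345,-0.967,0],
  [0.345,-0.967,0],
  [0.345,-0.967,0],
  [0.345,-0.967,0],
  [0.345,-0.967,0],
], turn=[-1,-1,-1,-1,-1,-1,-1,-1,-1,-1,0,0])

```text
time: 2.5
ee_pos: [0.4737, -0.016, 0.2224]
eef_rot: [0.1, 0.995, 0.0, -0.0]
ft_force: [1.0, 0.3, 0.1]
width: 0.0869
grip_force: 0.0
```

Request:
step_arm([
  [0.345,-0.967,0],
  [0.345,-0.967,0],
  [0.345,-0.967,0],
  [0,0,-1],
  [0,0,-1],
  [0,0,-1],
  [0,0,-1],
  [0,0,0],
  [0,0,0],
], turn=[0,0,0,0,0,0,0,0,0])

```text
time: 3.4
ee_pos: [0.4994, -0.0876, 0.1229]
eef_rot: [0.1, 0.995, -0.0, -0.0]
ft_force: [-0.1, -0.1, 0.9]
width: 0.0869
grip_force: 0.0
```

Run:
```python
from h import *
st()
c=cam('wrist','3.png');C=cloud(c)
m=(C[...,2]>.058)&(C[...,2]<.072)&(np.hypot(C[...,0]-.5,C[...,1]+.0875)<.03)
q=C[m];print(m.sum(),q.mean(0) if m.any() else '',cv2.minEnclosingCircle((q[:,:2]*1000).astype(np.float32)) if m.any() else '')
```

```text
time 3.4
ee_pos [ 0.4994 -0.0876  0.1229]
eef_rot [ 1.003e-01  9.950e-01 -1.000e-04 -4.000e-04]
ft_force [-0.113  -0.1184  0.9477]
torque [ 0.0628 -0.0349 -0.0186]
width 0.0869
grip_force 0.0
joint_positions [-0.318   0.1574  0.4384  1.9132 -0.075   1.0875  1.5205]
1463 [ 0.49729125 -0.08685415  0.06484173] ((498.6282043457031, -87.38892364501953), 16.553104400634766)
```

View pics/3.png

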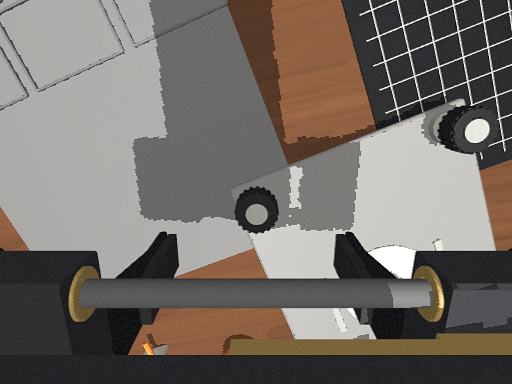

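The wrist view shows the knob at (257,211), midway between the fingers. I'll descend and grip gently.

Request:
step_arm([
  [0,0,-0.8],
  [0,0,-0.8],
  [0,0,-0.8],
  [0,0,-0.6],
  [0,0,-0.36],
  [0,0,0],
], turn=[0,0,0,0,0,0])

```text
time: 4.05
ee_pos: [0.4996, -0.0874, 0.0387]
eef_rot: [0.1, 0.995, 0.0, -0.0]
ft_force: [-0.3, -0.0, 0.9]
width: 0.0871
grip_force: 0.0
```

Request:
step_arm([
  [0,0,0],
  [0,0,0],
  [0,0,0],
  [0,0,0],
  [0,0,0],
  [0,0,0],
  [0,0,0],
  [0,0,0],
], turn=[0,0,0,0,0,0,0,0], grip=1, newtons=8)

```text
time: 4.85
ee_pos: [0.4995, -0.0874, 0.0386]
eef_rot: [0.1, 0.995, 0.0, -0.0]
ft_force: [0.5, 2.7, 0.5]
width: 0.031
grip_force: 2.0
```

Request:
step_arm([
  [0,0,0],
  [0,0,0],
  [0,0,0],
  [0,0,0],
  [0,0,0],
], turn=[0,0,-1,-1,-1])

```text
time: 5.35
ee_pos: [0.4998, -0.087, 0.0386]
eef_rot: [0.279, 0.96, 0.0, 0.0]
ft_force: [1.2, 2.7, 0.0]
width: 0.0308
grip_force: 8.0
```

```bash
python3 -c "
from h import *
st()"
```

```text
time 5.35
ee_pos [ 0.4998 -0.087   0.0386]
eef_rot [2.789e-01 9.603e-01 3.000e-04 1.000e-04]
ft_force [1.1816 2.7158 0.0239]
torque [ 0.467  -0.2306  0.0858]
width 0.0308
grip_force 7.9967
joint_positions [-0.3427  0.2839  0.4801  1.9866 -0.1657  0.9081  1.2288]
```

Request:
step_arm([
  [0,0.02,0],
  [0.01,0.01,0],
  [0,0,0],
  [0,0,0],
  [0,0,0],
  [0,0,0],
  [0,0,0],
  [0,0,0],
], turn=[-1,-1,-1,-1,-1,-1,-1,-1])

```text
time: 6.15
ee_pos: [0.5006, -0.0864, 0.0387]
eef_rot: [0.691, 0.723, 0.001, 0.001]
ft_force: [3.6, 1.7, -3.0]
width: 0.0306
grip_force: 8.0
```

Request:
step_arm([
  [0,0,0],
  [0,0,0],
  [0,0,0],
  [0,0,0],
  [0,0,0],
  [0,0,0],
  [0,0,0],
  [0,0,0],
  [0,0,0],
], turn=[-1,-1,-1,-1,-1,-1,-1,-1,0])

```text
time: 7.05
ee_pos: [0.5006, -0.0863, 0.0387]
eef_rot: [0.946, 0.324, 0.001, 0.0]
ft_force: [4.5, 1.6, -2.7]
width: 0.0305
grip_force: 8.0
```

```bash
cat >> h.py <<'E'
def tilt(o=(.588,.0115),yaw=.183):
    ex=np.array([np.cos(yaw),np.sin(yaw)]);ey=np.array([-ex[1],ex[0]])
    for n in ('top','side'):
        c=cam(n);C=cloud(c);Z=C[...,2];sx=(C[...,:2]-o)@ex; sy=(C[...,:2]-o)@ey
        m=(abs(sx)<.085)&(abs(sy)<.09)&(Z>.012)&(Z<.045)
        k=plane(np.c_[sx[m],sy[m],Z[m]])
        m=(sx>-.02)&(sx<.3)&(abs(sy)>.115)&(abs(sy)<.3)&(abs(Z)<.008)
        b=plane(np.c_[sx[m],sy[m],Z[m]])
        print(n,'plate',np.round(k[0],4),k[2],'bench',np.round(b[0],4),'rel',np.round(k[0]-b[0],4))
E
python3 -c "
from h import *
st();tilt()"
```

```text
time 7.05
ee_pos [ 0.5006 -0.0863  0.0387]
eef_rot [9.461e-01 3.238e-01 6.000e-04 3.000e-04]
ft_force [ 4.4951  1.6001 -2.7232]
torque [ 0.4333 -0.8701 -0.0921]
width 0.0305
grip_force 8.0002
joint_positions [-0.6413  0.354   0.8348  1.9986 -0.3276  0.9248 -0.5483]
top plate [ 0.0006 -0.0021  0.0278] 6121 bench [-0.0002  0.     -0.0005] rel [ 0.0008 -0.0021  0.0283]
side plate [ 0.0017 -0.0026  0.0283] 5365 bench [-0.0004  0.0006 -0.    ] rel [ 0.0021 -0.0032  0.0283]
```

Request:
step_arm([
  [0,0,0],
  [0,0,0],
  [0,0,0],
  [0,0,0],
  [0,0,0],
  [0,0,1],
  [0,0,1],
  [0,0,0],
], turn=[0,0,0,0,0,0,0,0], grip=0)

```text
time: 7.95
ee_pos: [0.5015, -0.0871, 0.0912]
eef_rot: [0.946, 0.324, 0.002, 0.0]
ft_force: [0.8, -0.3, 0.0]
width: 0.0838
grip_force: 0.0
```

Run:
```python
from h import *
st();tilt()
for n in('top','side'):
    C=cloud(cam(n))
    for p in((.471,.070),(.5005,-.0865)):
        m=(np.hypot(C[...,0]-p[0],C[...,1]-p[1])<.025)&(C[...,2]>.055)&(C[...,2]<.075); q=C[m]
        if m.any(): print(n,q.mean(0),np.median(q[:,2]),cv2.minEnclosingCircle((q[:,:2]*1000).astype(np.float32)))
```

```text
time 7.95
ee_pos [ 0.5015 -0.0871  0.0912]
eef_rot [9.459e-01 3.243e-01 2.100e-03 5.000e-04]
ft_force [ 0.797  -0.2935  0.0317]
torque [-0.0409  0.1186  0.0152]
width 0.0838
grip_force 0.0
joint_positions [-0.699   0.2611  0.8876  1.9593 -0.2381  1.0237 -0.6138]
top plate [ 0.0002 -0.0017  0.0277] 6168 bench [-0.0003  0.0001 -0.0005] rel [ 0.0005 -0.0017  0.0282]
side plate [ 0.0008 -0.0019  0.0282] 5376 bench [-0.0003  0.0008 -0.0001] rel [ 0.0011 -0.0027  0.0283]
top [0.47214056 0.06982855 0.0660492 ] 0.06609622450320435 ((471.72442626953125, 69.9568099975586), 16.386781692504883)
side [0.47055698 0.07410983 0.06523319] 0.0663267614913079 ((471.7424011230469, 71.76185607910156), 17.179622650146484)
side [ 0.50304797 -0.07957523  0.06285815] 0.06387071329217969 ((501.7074890136719, -82.755615234375), 15.407489776611328)
```

Request:
step_arm([
  [-1,0,0.4],
  [-1,0,0],
  [0,0.626,0],
  [0,0.626,0],
  [0,0.626,0],
  [0,0.626,0],
  [0,0.626,0],
  [0,0.626,0],
  [0,0.626,0],
  [0,0.626,0],
  [0,0.626,0],
  [0,0.626,0],
], turn=[0,1,1,1,1,1,1,1,1,1,1,1])

```text
time: 9.35
ee_pos: [0.4491, 0.0702, 0.0977]
eef_rot: [0.546, 0.838, -0.001, -0.0]
ft_force: [-0.3, -0.6, 1.2]
width: 0.087
grip_force: 0.0
```

Request:
step_arm([
  [0.4,0,0],
  [0.4,0,0],
  [0,0,0],
  [0,0,0],
  [0,0,0],
  [0,0,0],
  [0,0,0],
  [0,0,0],
  [0,0,0],
  [0,0,0],
  [0,0,0],
  [0,0,0],
], turn=[1,1,1,1,1,1,1,1,1,1,1,1])

```text
time: 10.55
ee_pos: [0.4691, 0.0696, 0.0976]
eef_rot: [-0.142, 0.99, -0.0, -0.001]
ft_force: [-0.6, -0.0, 0.4]
width: 0.0874
grip_force: 0.0
```

Run:
```python
from h import *
st();tilt()
for n in('top','wrist'):
    C=cloud(cam(n))
    for p in((.471,.070),):
        m=(np.hypot(C[...,0]-p[0],C[...,1]-p[1])<.025)&(C[...,2]>.058)&(C[...,2]<.073); q=C[m]
        if m.any(): print(n,q.mean(0),np.median(q[:,2]),cv2.minEnclosingCircle((q[:,:2]*1000).astype(np.float32)))
```

```text
time 10.55
ee_pos [0.4691 0.0696 0.0976]
eef_rot [-1.416e-01  9.899e-01 -2.000e-04 -9.000e-04]
ft_force [-0.5916 -0.0129  0.3896]
torque [0.1092 0.07   0.0073]
width 0.0874
grip_force 0.0
joint_positions [-0.8017  0.119   0.5959  2.0225 -0.0777  1.0236  1.6864]
top plate [ 0.0008 -0.0023  0.0277] 5431 bench [-0.0004  0.0002 -0.0005] rel [ 0.0012 -0.0026  0.0282]
side plate [-0.0003 -0.0025  0.0283] 4060 bench [-0.0002  0.0007 -0.0001] rel [-0.0001 -0.0032  0.0283]
wrist [0.46842685 0.07033479 0.06679145] 0.06723803089410711 ((470.3961486816406, 71.1615982055664), 16.778648376464844)
```

Request:
step_arm([
  [0.08,0.03,0],
  [0,0,0],
  [0,0,-0.4],
  [0,0,-0.6],
  [0,0,-0.6],
  [0,0,-0.4],
  [0,0,-0.18],
  [0,0,0],
], turn=[1,1,1,1,1,0.5,0,0])

```text
time: 11.55
ee_pos: [0.4714, 0.0703, 0.0435]
eef_rot: [-0.451, 0.893, 0.0, -0.001]
ft_force: [-0.0, -0.2, 0.4]
width: 0.0866
grip_force: 0.0
```

Request:
step_arm([
  [0,0,0],
  [0,0,0],
  [0,0,0],
  [0,0,0],
  [0,0,0],
  [0,0,0],
  [0,0,0],
  [0,0,0],
  [0,0,0],
  [0,0,0],
], turn=[0,0,0,0,0,0,0,0,0,0], grip=1, newtons=8)

```text
time: 12.55
ee_pos: [0.4717, 0.0706, 0.044]
eef_rot: [-0.453, 0.892, 0.0, -0.0]
ft_force: [-0.3, 1.1, 0.8]
width: 0.0308
grip_force: 8.0
```

```bash
python3 -c "
from h import *
st()"
```

```text
time 12.55
ee_pos [0.4717 0.0706 0.044 ]
eef_rot [-4.525e-01  8.917e-01  1.000e-04 -1.000e-04]
ft_force [-0.2969  1.1184  0.8447]
torque [0.1349 0.2061 0.0026]
width 0.0308
grip_force 7.9997
joint_positions [-0.7253  0.2118  0.5272  2.059  -0.1353  0.9036  2.3862]
```

Request:
step_arm([
  [0,0,-0.006],
  [0,0,-0.006],
  [0,0,-0.006],
  [0,0,-0.006],
  [0,0,-0.006],
  [0,0,-0.006],
  [0,0,-0.006],
  [0,0,-0.006],
  [0,0,-0.006],
  [0,0,-0.006],
  [0,0,-0.006],
  [0,0,-0.006],
], turn=[-1,-1,-1,-1,-1,-1,-1,-1,-1,-1,-1,-1])

```text
time: 13.75
ee_pos: [0.4716, 0.0708, 0.0422]
eef_rot: [0.25, 0.968, 0.0, -0.0]
ft_force: [-1.2, 0.8, 1.2]
width: 0.0307
grip_force: 8.0
```

Request:
step_arm([
  [0,0,-0.006],
  [0,0,-0.006],
  [0,0,-0.006],
  [0,0,-0.006],
  [0,0,-0.006],
  [0,0,-0.006],
  [0,0,-0.006],
  [0,0,-0.006],
  [0,0,-0.006],
  [0,0,-0.006],
  [0,0,-0.006],
  [0,0,-0.006],
], turn=[-1,-1,-1,-1,-1,-1,-1,-1,-1,-1,-1,-1])

```text
time: 14.95
ee_pos: [0.4718, 0.0709, 0.0405]
eef_rot: [0.826, 0.563, 0.0, -0.0]
ft_force: [-1.0, 1.8, -0.3]
width: 0.0308
grip_force: 8.0
```

```bash
python3 -c "
from h import *
st();tilt()"
```

```text
time 14.95
ee_pos [0.4718 0.0709 0.0405]
eef_rot [ 8.264e-01  5.631e-01  2.000e-04 -1.000e-04]
ft_force [-0.9634  1.7626 -0.2773]
torque [0.1214 0.1727 0.0295]
width 0.0308
grip_force 7.9951
joint_positions [-1.145   0.3291  1.025   2.0772 -0.3551  0.9199 -0.2983]
top plate [-0.0007 -0.0008  0.0278] 4991 bench [-0.0002  0.0001 -0.0005] rel [-0.0005 -0.0009  0.0283]
side plate [-0.0016 -0.004   0.0284] 3283 bench [-0.0004  0.0007 -0.0001] rel [-0.0012 -0.0047  0.0284]
```

Request:
step_arm([
  [0,0,0],
  [0,0,0],
  [0,0,0],
  [0,0,0],
  [0,0,0],
  [0,0,0.6],
  [0,0,1],
  [0,0,0],
  [0,0,0],
], turn=[0,0,0,0,0,0,0,1,1], grip=0)

```text
time: 15.95
ee_pos: [0.4722, 0.0709, 0.0811]
eef_rot: [0.75, 0.662, 0.001, 0.0]
ft_force: [-0.4, -0.1, -0.2]
width: 0.0856
grip_force: 0.0
```

Request:
step_arm([
  [0,0,0],
  [0,0,0],
  [0,0,0],
  [0,0,0],
  [0,0,0],
  [0,0,0],
  [0,0,0],
  [0,0,0],
  [0,0,0],
  [0,0,0],
  [0,0,0],
  [0,0,0],
], turn=[1,1,1,1,1,1,1,1,1,1,1,1], grip=1)

```text
time: 17.15
ee_pos: [0.4718, 0.0704, 0.0805]
eef_rot: [0.128, 0.992, 0.0, 0.0]
ft_force: [0.2, -0.6, 0.3]
width: 0.0029
grip_force: 0.0
```

```bash
python3 -c "
from h import *
st();tilt()"
```

```text
time 17.15
ee_pos [0.4718 0.0704 0.0805]
eef_rot [0.1275 0.9918 0.     0.    ]
ft_force [ 0.186  -0.5644  0.2875]
torque [0.0162 0.0311 0.0071]
width 0.0029
grip_force 0.0
joint_positions [-0.981   0.1731  0.8036  2.0403 -0.1493  0.9856  1.2131]
top plate [ 0.0003 -0.0019  0.0277] 5665 bench [-0.0003  0.     -0.0005] rel [ 0.0006 -0.0019  0.0282]
side plate [-0.0016 -0.0027  0.0282] 2887 bench [-0.0006  0.0008 -0.    ] rel [-0.001  -0.0035  0.0283]
```

Request:
step_arm([
  [0,0,-0.3],
  [0,0,-0.3],
  [0,0,-0.04],
  [0,0,0],
  [0,0,0],
], turn=[0,0,0,0,0])

```text
time: 17.75
ee_pos: [0.4718, 0.0705, 0.0645]
eef_rot: [0.13, 0.991, -0.0, -0.0]
ft_force: [-0.3, 0.0, -0.3]
width: 0.0006
grip_force: 0.0
```

Request:
step_arm([
  [0,0,-0.02],
  [0,0,-0.02],
  [0,0,0],
], turn=[0,0,0])

```text
time: 18.05
ee_pos: [0.4718, 0.0706, 0.0635]
eef_rot: [0.13, 0.992, 0.0, 0.0]
ft_force: [0.1, -0.2, 0.4]
width: 0.0003
grip_force: 0.0
```

Request:
step_arm([
  [0,0,-0.02],
  [0,0,-0.01],
  [0,0,0],
], turn=[0,0,0])

```text
time: 18.35
ee_pos: [0.4717, 0.0707, 0.0628]
eef_rot: [0.13, 0.992, 0.0, -0.0]
ft_force: [-1.9, 1.3, 1.8]
width: 0.0004
grip_force: 1.2
```

Request:
step_arm([
  [0,0,-0.01],
  [0,0,0],
  [0,0,0],
], turn=[0,0,0])

```text
time: 18.65
ee_pos: [0.4717, 0.0707, 0.0625]
eef_rot: [0.13, 0.992, 0.0, -0.0]
ft_force: [-2.5, 1.2, 2.8]
width: 0.0006
grip_force: 1.5
```

Request:
step_arm([
  [0,0,-0.01],
  [0,0,0],
  [0,0,0],
], turn=[0,0,0])

```text
time: 18.95
ee_pos: [0.4718, 0.0706, 0.0622]
eef_rot: [0.13, 0.992, 0.0, 0.0]
ft_force: [-1.1, 1.2, 1.7]
width: 0.0005
grip_force: 1.5
```

Request:
step_arm([
  [0,0,-0.01],
  [0,0,0],
  [0,0,0],
], turn=[0,0,0])

```text
time: 19.25
ee_pos: [0.4719, 0.0706, 0.062]
eef_rot: [0.13, 0.992, 0.0, 0.0]
ft_force: [-1.4, 0.9, 3.6]
width: 0.0005
grip_force: 2.0
```

Request:
step_arm([
  [0,0,-0.01],
  [0,0,0],
  [0,0,0],
], turn=[0,0,0])

```text
time: 19.55
ee_pos: [0.4719, 0.0706, 0.0619]
eef_rot: [0.13, 0.992, 0.0, 0.0]
ft_force: [-2.6, 1.5, 5.1]
width: 0.0006
grip_force: 3.2
```

Request:
step_arm([
  [0,0,-0.01],
  [0,0,0],
  [0,0,0],
], turn=[0,0,0])

```text
time: 19.85
ee_pos: [0.4719, 0.0706, 0.0618]
eef_rot: [0.13, 0.992, 0.0, 0.0]
ft_force: [-3.1, 1.6, 8.6]
width: 0.0004
grip_force: 4.3
```

Request:
step_arm([
  [0,0,-0.01],
  [0,0,0],
  [0,0,0],
], turn=[0,0,0])

```text
time: 20.15
ee_pos: [0.472, 0.0706, 0.0617]
eef_rot: [0.13, 0.992, 0.0, 0.0]
ft_force: [-4.8, 1.0, 11.3]
width: 0.0005
grip_force: 5.5
```

```bash
python3 -c "
from h import *
tilt();st()"
```

```text
top plate [ 0.0082 -0.0117  0.0277] 5714 bench [-0.0005 -0.     -0.0005] rel [ 0.0087 -0.0117  0.0281]
side plate [ 0.0053 -0.0114  0.0283] 2969 bench [-0.0005  0.0006 -0.    ] rel [ 0.0058 -0.012   0.0283]
time 20.25
ee_pos [0.472  0.0706 0.0617]
eef_rot [1.301e-01 9.915e-01 3.000e-04 0.000e+00]
ft_force [-4.0658  1.1423 11.523 ]
torque [ 0.2087  0.9297 -0.0161]
width 0.0002
grip_force 5.4959
joint_positions [-0.9652  0.2111  0.7945  2.0552 -0.1861  0.9454  1.2378]
```

Request:
step_arm([
  [0,0,0.04],
  [0,0,0.4],
  [0,0,0.4],
], turn=[0,0,0])

```text
time: 20.55
ee_pos: [0.4718, 0.07, 0.0828]
eef_rot: [0.13, 0.991, -0.0, 0.0]
ft_force: [0.5, -0.1, -0.3]
width: 0.0005
grip_force: 0.0
```

Request:
step_arm([
  [0,0,0],
  [0,0,0],
  [0,0,0],
  [0,0,0],
  [0,0,0],
  [0,0,0],
  [0,0,0],
  [0,0,-0.6],
  [0,0,-0.6],
  [0,0,-0.54],
  [0,0,0],
  [0,0,0],
], turn=[0,0,0,0,0,0,0,0,0,0,0,0], grip=0)

```text
time: 21.75
ee_pos: [0.4718, 0.0703, 0.0388]
eef_rot: [0.13, 0.991, -0.0, -0.0]
ft_force: [-0.2, -0.0, 0.2]
width: 0.0844
grip_force: 0.0
```

Request:
step_arm([
  [0,0,0],
  [0,0,0],
  [0,0,0],
  [0,0,0],
  [0,0,0],
  [0,0,0],
  [0,0,0],
  [0,0,0],
  [0,0,0],
  [0,0,0],
], turn=[0,0,0,0,0,0,0,0,0,0], grip=1, newtons=8)

```text
time: 22.75
ee_pos: [0.4718, 0.0707, 0.0387]
eef_rot: [0.13, 0.992, 0.0, 0.0]
ft_force: [0.2, 1.7, 0.2]
width: 0.0308
grip_force: 8.0
```

Request:
step_arm([
  [0,0,-0.006],
  [0,0,-0.006],
  [0,0,-0.006],
  [0,0,-0.006],
  [0,0,-0.006],
  [0,0,-0.006],
  [0,0,-0.006],
  [0,0,-0.003],
  [0,0,0],
  [0,0,0],
  [0,0,0],
  [0,0,0],
], turn=[-1,-1,-1,-1,-1,-1,-1,-1,-1,-1,-1,-1])

```text
time: 23.95
ee_pos: [0.4717, 0.0706, 0.0375]
eef_rot: [0.753, 0.658, 0.0, 0.0]
ft_force: [1.7, 0.1, -3.8]
width: 0.0306
grip_force: 8.0
```

Request:
step_arm([
  [0,0,0],
  [0,0,0],
  [0,0,0],
  [0,0,0],
  [0,0,0],
  [0,0,0],
  [0,0,0],
  [0,0,0.6],
  [0,0,1],
  [0,0,0.4],
  [0,0,0],
], turn=[-0.5,0,0,0,0,0,0,0,0,0,0], grip=0)

```text
time: 25.05
ee_pos: [0.4726, 0.0712, 0.0885]
eef_rot: [0.771, 0.637, 0.001, -0.0]
ft_force: [-0.5, 0.5, -0.5]
width: 0.0868
grip_force: 0.0
```

```bash
python3 -c "
from h import *
tilt();tilt();st()"
```

```text
top plate [-0.0019  0.0006  0.0278] 4722 bench [-0.0002 -0.     -0.0005] rel [-0.0018  0.0007  0.0284]
side plate [-0.0007 -0.0029  0.0285] 3818 bench [-0.0004  0.0008 -0.0001] rel [-0.0003 -0.0037  0.0285]
top plate [-0.0019  0.0011  0.0279] 4767 bench [-0.0002  0.0001 -0.0005] rel [-0.0017  0.001   0.0284]
side plate [-0.0011 -0.0039  0.0285] 3800 bench [-0.0004  0.0008 -0.0001] rel [-0.0007 -0.0047  0.0286]
time 25.25
ee_pos [0.4713 0.0706 0.0868]
eef_rot [ 7.709e-01  6.370e-01 -5.000e-04 -1.000e-04]
ft_force [-0.5996 -0.3102  0.1512]
torque [-0.073   0.0798 -0.0144]
width 0.0871
grip_force 0.0
joint_positions [-1.3083  0.2719  1.2014  2.0443 -0.2982  1.0183 -0.1492]
```

Request:
step_arm([
  [0,0,0],
  [0,0,0],
  [0,0,0],
  [0,0,0],
  [0,0,0],
  [0,0,0],
  [0,0,0],
  [0,0,0],
  [0,0,-0.3],
  [0,0,-0.3],
  [0,0,-0.3],
  [0,0,0],
], turn=[1,1,1,1,1,1,1,1,1,1,1,1], grip=1)

```text
time: 26.45
ee_pos: [0.4706, 0.0701, 0.0634]
eef_rot: [0.157, 0.988, -0.001, -0.001]
ft_force: [-0.0, -0.3, -0.5]
width: 0.0028
grip_force: 0.0
```

Request:
step_arm([
  [0,0,-0.04],
  [0,0,-0.02],
  [0,0,0],
], turn=[0,0,0])

```text
time: 26.75
ee_pos: [0.4717, 0.0705, 0.0634]
eef_rot: [0.161, 0.987, -0.0, -0.0]
ft_force: [0.7, 0.1, -0.3]
width: 0.0007
grip_force: 0.0
```

Request:
step_arm([
  [0,0,-0.01],
  [0,0,0],
  [0,0,0],
], turn=[0,0,0])

```text
time: 27.05
ee_pos: [0.4718, 0.0706, 0.0634]
eef_rot: [0.16, 0.987, 0.0, 0.0]
ft_force: [-0.5, 0.1, 0.2]
width: 0.0004
grip_force: 0.0
```

Request:
step_arm([
  [0,0,-0.01],
  [0,0,0],
  [0,0,0],
], turn=[0,0,0])

```text
time: 27.35
ee_pos: [0.4718, 0.0706, 0.0631]
eef_rot: [0.16, 0.987, 0.0, 0.0]
ft_force: [0.3, -0.5, 0.6]
width: 0.0006
grip_force: 0.0
```

Request:
step_arm([
  [0,0,-0.02],
  [0,0,0],
  [0,0,0],
], turn=[0,0,0])

```text
time: 27.65
ee_pos: [0.4718, 0.0705, 0.0626]
eef_rot: [0.16, 0.987, 0.0, -0.0]
ft_force: [-0.9, -0.6, -0.2]
width: 0.0004
grip_force: 0.0
```

Request:
step_arm([
  [0,0,-0.02],
  [0,0,0],
  [0,0,0],
], turn=[0,0,0])

```text
time: 27.95
ee_pos: [0.4718, 0.0706, 0.0621]
eef_rot: [0.16, 0.987, 0.0, -0.0]
ft_force: [0.0, -0.5, -0.1]
width: 0.0003
grip_force: 0.0
```

Request:
step_arm([
  [0,0,-0.01],
  [0,0,0],
  [0,0,0],
], turn=[0,0,0])

```text
time: 28.25
ee_pos: [0.4718, 0.0706, 0.0619]
eef_rot: [0.16, 0.987, 0.0, 0.0]
ft_force: [0.3, -0.2, 1.6]
width: 0.0004
grip_force: 0.6
```

Request:
step_arm([
  [0,0,-0.01],
  [0,0,0],
  [0,0,0],
], turn=[0,0,0])

```text
time: 28.55
ee_pos: [0.4719, 0.0706, 0.0617]
eef_rot: [0.16, 0.987, 0.0, 0.0]
ft_force: [-1.1, -0.5, 4.2]
width: 0.0005
grip_force: 2.5
```

Request:
step_arm([
  [0,0,0.4],
  [-0.5,0,0.6],
  [-0.5,0,0],
  [0,-0.9,0],
  [0,-0.9,0],
  [0,-0.9,0],
  [0,-0.9,0],
  [0,-0.9,0],
  [0,-0.9,0],
  [0,-0.9,0],
  [1,0,0],
  [1.0,0,0],
], turn=[0,0,0,0,0,0,0,0,0,0,0,0])

```text
time: 29.75
ee_pos: [0.4976, -0.0872, 0.0872]
eef_rot: [0.16, 0.987, 0.001, 0.0]
ft_force: [-0.5, 0.5, 0.6]
width: 0.0002
grip_force: 0.0
```

Request:
step_arm([
  [0.17,0,-0.4],
  [0,0,-0.3],
  [0,0,-0.1],
  [0,0,0],
  [0,0,0],
], turn=[0,0,0,0,0])

```text
time: 30.25
ee_pos: [0.5006, -0.0868, 0.0669]
eef_rot: [0.16, 0.987, 0.0, 0.0]
ft_force: [0.0, 0.2, 0.1]
width: 0.0005
grip_force: 0.0
```

```bash
python3 -c "
from h import *
tilt();st()
c=cam('top','4.png');C=cloud(c);p=(.4715,.0705)
m=(np.hypot(C[...,0]-p[0],C[...,1]-p[1])<.025)&(C[...,2]>.055)&(C[...,2]<.073);print(C[m].mean(0))
"
```

```text
top plate [-0.0012 -0.0017  0.0278] 5454 bench [-0.0004 -0.     -0.0005] rel [-0.0009 -0.0017  0.0284]
side plate [-0.0004 -0.0011  0.0284] 5375 bench [-0.0004  0.0007 -0.0001] rel [-0.0001 -0.0019  0.0284]
time 30.35
ee_pos [ 0.501  -0.0868  0.067 ]
eef_rot [1.597e-01 9.872e-01 4.000e-04 3.000e-04]
ft_force [ 0.7647 -0.2955  0.8819]
torque [ 0.0402  0.0268 -0.0313]
width 0.0004
grip_force 0.0
joint_positions [-0.7591  0.3434  0.9774  1.9801 -0.3412  0.9911  1.6322]
[0.47213451 0.06997712 0.06081714]
```

Request:
step_arm([
  [0,0,-0.06],
  [0,0,-0.02],
  [0,0,0],
], turn=[0,0,0])

```text
time: 30.7
ee_pos: [0.5012, -0.0869, 0.0648]
eef_rot: [0.16, 0.987, 0.0, 0.0]
ft_force: [-1.0, -0.2, 4.2]
width: 0.0004
grip_force: 2.1
```

Request:
step_arm([
  [0,0,-0.01],
  [0,0,0],
  [0,0,0],
], turn=[0,0,0])

```text
time: 31.0
ee_pos: [0.5013, -0.0869, 0.0647]
eef_rot: [0.16, 0.987, 0.0, 0.0]
ft_force: [-1.7, 1.4, 6.5]
width: 0.0002
grip_force: 3.6
```

Request:
step_arm([
  [0,0,-0.01],
  [0,0,0],
  [0,0,0],
], turn=[0,0,0])

```text
time: 31.3
ee_pos: [0.5013, -0.0869, 0.0646]
eef_rot: [0.16, 0.987, 0.0, 0.0]
ft_force: [-3.2, 1.9, 9.5]
width: 0.0004
grip_force: 4.8
```

Request:
step_arm([
  [0,0,-0.01],
  [0,0,0],
  [0,0,0],
], turn=[0,0,0])

```text
time: 31.6
ee_pos: [0.5014, -0.0869, 0.0645]
eef_rot: [0.16, 0.987, 0.0, 0.0]
ft_force: [-3.9, 1.9, 12.0]
width: 0.0007
grip_force: 6.0
```

Request:
step_arm([
  [0,0,-0.01],
  [0,0,0],
  [0,0,0],
], turn=[0,0,0])

```text
time: 31.9
ee_pos: [0.5014, -0.087, 0.0644]
eef_rot: [0.16, 0.987, 0.0, 0.0]
ft_force: [-4.5, 1.1, 14.3]
width: 0.0005
grip_force: 7.3
```

Request:
step_arm([
  [0,0,0.06],
  [0,0,0.03],
  [0,0,0],
], turn=[0,0,0])

```text
time: 32.2
ee_pos: [0.501, -0.087, 0.0658]
eef_rot: [0.16, 0.987, -0.0, -0.0]
ft_force: [0.7, -0.3, -0.2]
width: 0.0005
grip_force: 0.0
```

Request:
step_arm([
  [0,0,-0.02],
  [0,0,0],
  [0,0,0],
], turn=[0,0,0])

```text
time: 32.5
ee_pos: [0.5009, -0.0869, 0.0652]
eef_rot: [0.16, 0.987, -0.0, -0.0]
ft_force: [-0.7, -0.3, 0.0]
width: 0.0009
grip_force: 0.0
```

Request:
step_arm([
  [0,0,-0.01],
  [0,0,0],
  [0,0,0],
], turn=[0,0,0])

```text
time: 32.8
ee_pos: [0.501, -0.0869, 0.0651]
eef_rot: [0.16, 0.987, 0.0, 0.0]
ft_force: [0.7, -0.4, -0.5]
width: 0.0005
grip_force: 0.0
```

Request:
step_arm([
  [0,0,-0.01],
  [0,0,0],
  [0,0,0],
], turn=[0,0,0])

```text
time: 33.1
ee_pos: [0.5011, -0.0869, 0.0649]
eef_rot: [0.16, 0.987, 0.0, 0.0]
ft_force: [-0.4, -0.2, 1.5]
width: 0.0003
grip_force: 1.0
```

Request:
step_arm([
  [0,0,0.5],
  [0,0,1],
  [-1,0,1],
  [-1,0,1],
  [-1,0,0.5],
  [-1,-1,0],
  [-1,-1,0],
  [0,-1,0],
  [0,-1,0],
  [0,-1,0],
  [0,-1,0],
  [0,0,0],
], turn=[0,0,0,0,0,0,0,0,0,0,0,0])

```text
time: 34.3
ee_pos: [0.3822, -0.2392, 0.1603]
eef_rot: [0.162, 0.987, 0.001, -0.0]
ft_force: [0.3, 0.5, -0.0]
width: 0.0005
grip_force: 0.0
```

```bash
python3 -c "
from h import *
for _ in range(5): tilt()
st()
a=cam('top')['image'];b=np.load('top0.npz')['image'];cv2.imwrite('pics/5.png',np.hstack([b[100:300,100:400],a[100:300,100:400]])[:,:,::-1])
"
```

```text
top plate [-0.0007 -0.0003  0.0278] 6196 bench [-0.0003  0.     -0.0005] rel [-0.0003 -0.0004  0.0283]
side plate [-0.0002 -0.0007  0.0283] 5394 bench [-0.0004  0.0007 -0.0001] rel [ 0.0002 -0.0014  0.0284]
top plate [-0.0012 -0.0009  0.0278] 6171 bench [-0.0003  0.0001 -0.0005] rel [-0.0009 -0.0009  0.0283]
side plate [-0.0004 -0.0007  0.0283] 5351 bench [-0.0006  0.0006  0.    ] rel [ 0.0002 -0.0014  0.0283]
top plate [-0.0001 -0.0005  0.0278] 6192 bench [-0.0002  0.0001 -0.0005] rel [ 0.0001 -0.0006  0.0284]
side plate [-0.0002 -0.0002  0.0283] 5362 bench [-0.0005  0.0007 -0.    ] rel [ 0.0003 -0.0009  0.0284]
top plate [-0.0007 -0.0011  0.0278] 6139 bench [-0.0001  0.0001 -0.0005] rel [-0.0005 -0.0012  0.0284]
side plate [ 0.     -0.001   0.0283] 5377 bench [-0.0003  0.0007 -0.0001] rel [ 0.0003 -0.0017  0.0283]
top plate [-0.001  -0.0011  0.0278] 6152 bench [-0.0005  0.0001 -0.0005] rel [-0.0005 -0.0012  0.0283]
side plate [ 0.0002 -0.0011  0.0283] 5356 bench [-0.0004  0.0007 -0.    ] rel [ 0.0007 -0.0017  0.0284]
time 34.8
ee_pos [ 0.3826 -0.2356  0.1599]
eef_rot [ 1.592e-01  9.872e-01  4.000e-04 -9.000e-04]
ft_force [-0.75    0.5979  0.7031]
torque [ 0.0059  0.0113 -0.0048]
width 0.0002
grip_force 0.0
joint_positions [-0.9551 -0.3154  1.2738  2.0285  0.3198  1.2271  1.4436]
```

View pics/5.png

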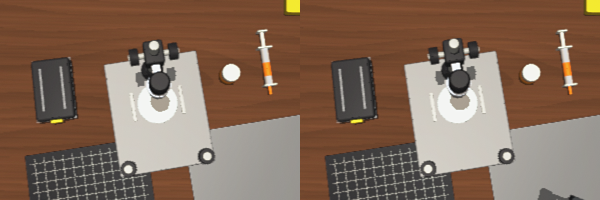

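The plate is level and nothing else has moved: the knobs, case, jar and syringe are where they were. The left foot seems to carry slightly less than its share (about 2–3 N), so I'll give it another 0.2 rad.

Request:
step_arm([
  [0,1,0],
  [0,1,0],
  [0,1,0],
  [0,1,0],
], turn=[0,0,0,0], grip=0)

```text
time: 35.25
ee_pos: [0.3825, -0.135, 0.1599]
eef_rot: [0.16, 0.987, 0.0, -0.001]
ft_force: [0.5, 0.4, 0.2]
width: 0.0248
grip_force: 0.0
```

```bash
python3 -c "
from h import *
st()"
```

```text
time 35.25
ee_pos [ 0.3825 -0.135   0.1599]
eef_rot [ 1.595e-01  9.872e-01  3.000e-04 -8.000e-04]
ft_force [0.5285 0.3835 0.1864]
torque [ 0.0325  0.0071 -0.0402]
width 0.0248
grip_force 0.0
joint_positions [-0.8868 -0.3388  0.979   2.1184  0.2959  1.233   1.214 ]
```

Request:
step_arm([
  [0,1,0],
  [0,1,0],
  [0,1,0],
  [0,1,0],
  [0,1,0],
  [0,1,0],
  [0,1,0],
  [0.6,1,0],
  [1,0.22,-0.5],
  [1,0,-0.5],
  [0.97,0,0],
  [0,0,0],
], turn=[0,0,0,0,0,0,0,0,0,0,0,0])

```text
time: 36.45
ee_pos: [0.4738, 0.0695, 0.1344]
eef_rot: [0.159, 0.987, -0.001, -0.0]
ft_force: [0.5, 0.1, -0.2]
width: 0.0872
grip_force: 0.0
```

Request:
step_arm([
  [0,0,-0.7],
  [0,0,-0.7],
  [0,0,-0.7],
  [0,0,-0.7],
  [0,0,-0.7],
  [0,0,-0.3],
  [0,0,-0.08],
  [0,0,0],
], turn=[0,0,0,0,0,0,0,0])

```text
time: 37.25
ee_pos: [0.472, 0.0697, 0.0382]
eef_rot: [0.159, 0.987, 0.001, -0.001]
ft_force: [0.9, 0.0, 0.7]
width: 0.0868
grip_force: 0.0
```

Request:
step_arm([
  [0,0,0],
  [0,0,0],
  [0,0,0],
  [0,0,0],
  [0,0,0],
  [0,0,0],
  [0,0,0],
  [0,0,0],
  [0,0,0],
  [0,0,0],
], turn=[0,0,0,0,0,0,0,0,0,0], grip=1, newtons=8)

```text
time: 38.25
ee_pos: [0.472, 0.0699, 0.0379]
eef_rot: [0.159, 0.987, 0.001, -0.001]
ft_force: [-0.0, 1.8, 0.3]
width: 0.0304
grip_force: 8.0
```

Request:
step_arm([
  [0,0,0],
  [0,0,0],
  [0,0,0],
  [0,0,0],
], turn=[-0.6,-0.6,-0.5,0])

```text
time: 38.65
ee_pos: [0.472, 0.0698, 0.0379]
eef_rot: [0.259, 0.966, 0.001, -0.001]
ft_force: [0.6, 1.4, -0.1]
width: 0.0301
grip_force: 8.0
```

Request:
step_arm([
  [0,0,0],
  [0,0,0],
  [0,0,0],
  [0,0,0],
  [0,0,0],
  [0,0,0],
  [0,0,0.6],
  [0,0,1],
  [0,0,1],
  [-1,0,1],
  [-1,0,0],
  [-1,0,0],
], turn=[0,0,0,0,0,0,0,0,0,0,0,0], grip=0)

```text
time: 39.85
ee_pos: [0.3965, 0.0697, 0.1284]
eef_rot: [0.259, 0.966, 0.001, -0.0]
ft_force: [-0.7, 0.2, -0.6]
width: 0.0869
grip_force: 0.0
```

Request:
step_arm([
  [0,1,0],
  [0,1,0],
  [0,1,0],
  [0,1,0],
  [0,1,0],
  [0,1,0],
  [0,1,0],
  [0,0,0],
], turn=[0,0,0,0,0,0,0,0])

```text
time: 40.65
ee_pos: [0.3964, 0.2476, 0.1278]
eef_rot: [0.257, 0.966, 0.001, -0.0]
ft_force: [-0.4, 0.5, -0.2]
width: 0.0869
grip_force: 0.0
```

```bash
python3 -c "
from h import *
for _ in range(5): tilt()
st()
a=cam('top')['image'];cv2.imwrite('pics/6.png',a[:,:,::-1])
"
```

```text
top plate [-0.0011 -0.0006  0.0279] 6179 bench [-0.0002 -0.     -0.0005] rel [-0.0009 -0.0006  0.0284]
side plate [-0.011  -0.0031  0.0289] 2468 bench [-0.0004  0.0007 -0.    ] rel [-0.0106 -0.0038  0.0289]
top plate [-0.0015 -0.0001  0.0279] 6170 bench [ 0.     -0.     -0.0006] rel [-0.0015 -0.0001  0.0284]
side plate [-0.0116 -0.0034  0.0289] 2495 bench [-0.0004  0.0007 -0.    ] rel [-0.0112 -0.0041  0.029 ]
top plate [-0.0012 -0.0002  0.0279] 6193 bench [-0.0002  0.     -0.0005] rel [-0.001  -0.0002  0.0284]
side plate [-0.0099 -0.0035  0.0289] 2525 bench [-0.0004  0.0009 -0.0001] rel [-0.0096 -0.0044  0.029 ]
top plate [-0.0019 -0.0004  0.0279] 6180 bench [-0.0001  0.0001 -0.0005] rel [-0.0018 -0.0005  0.0284]
side plate [-0.0103 -0.0033  0.0289] 2531 bench [-0.0005  0.0008 -0.    ] rel [-0.0098 -0.0041  0.0289]
top plate [-0.001  -0.0008  0.0279] 6186 bench [-0.0003 -0.0001 -0.0005] rel [-0.0007 -0.0008  0.0284]
side plate [-0.0102 -0.0035  0.0288] 2508 bench [-0.0004  0.0008 -0.    ] rel [-0.0098 -0.0043  0.0289]
time 41.15
ee_pos [0.397  0.2443 0.128 ]
eef_rot [ 2.594e-01  9.658e-01  7.000e-04 -8.000e-04]
ft_force [-0.9392  0.6491  0.0554]
torque [-0.056   0.0072  0.0886]
width 0.087
grip_force 0.0
joint_positions [-1.3165  0.049   0.6947  2.0154 -0.0378  1.0887  0.4411]
```

View pics/6.png

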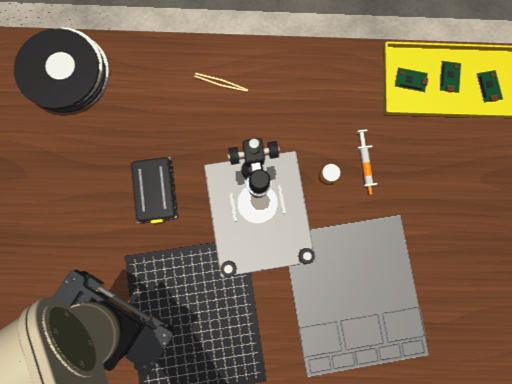

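The top view shows the arm clear at lower left and the stand unmoved, with its knobs still at (229,269) and (307,256). The bystanders haven't moved either. Plate roll is about -0.0004 and pitch about -0.001, so I'm handing it in.

```bash
python3 -c "
from bench import *
print(close_job())"
```

```text
the job is handed in; nothing more can be done
None
```

I wound both front screws down and handed the job in at about 41 s. The plate measured within about 0.002 rad of level, the arm was clear, and nothing else was moved. Before a last 0.2 rad on the left screw, neither front corner dipped when pressed; I did not repeat that press, and the foot loads are estimates because the hand-in gave no verdict.

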